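# Shim a rocking gauge stand

## Robot

A 6-joint arm with a two-finger parallel gripper is mounted at the origin on a cart in front of the work surface, level with it; the furniture and walls round the work are solid. World frame = base frame: x ahead of the robot, y to its left, z up, the work surface at z = 0. Lengths are in mm, angles in rad, forces in N, time in s.
With the tool pointing down it reaches from about 275 to 750 mm from the base axis. Payload 10.2 kg.
Tool frame: the origin (TCP) lies on the centre line of the jaws, within the pads' length; the fingertips stand 11 mm ahead of it and the grasp point (between the pads) lies 8 mm behind it; z points along the fingers, y is the line along which they close (so a half turn about z gives the same grasp; the last joint's range is limited). The gripper opens to 85 mm and grips with 20 to 120 N. Pads are 22 mm wide; open, the fingers measure 114 mm over their backs; the gripper's body (76 mm by 85 mm) begins 54 mm behind the grasp point. The pads swing forward as they close: fully open they stand 13 mm farther back than shut.
Start: joints at [0.988, 0.313, 1.498, -0, 1.331, -0.223], TCP at [184.859, 491.384, 242.294] pointing down, gripper open.
Joint ranges: [-2.94, 2.94], [-0.97, 2.17], [0.19, 2.56], [-1.23, 4.37], [0.02, 3.11], [-2.88, 2.88]. Speed limits (rad/s): [2.39, 2.39, 3.01, 3.14, 3.14, 3.14].

## Interface

Orientations are given as a unit quaternion [w, x, y, z].
In Python, from cell import ctrl gives the robot as it stands.
- The arm moves only by the tool servo_tool, never from a script. Its argument "deltas" is text: rows parted by semicolons, each of 7 numbers parted by spaces: the turn, a rotation vector about the tool's x, y, z in rad, then the shift along the tool's x, y, z in mm, then the closure, from 0 (fully open) to 1 (shut). In form: wx wy wz dx dy dz gripper; .... A call has exactly 8 rows; each row is the pose to reach, as a shift and turn from the pose commanded when the call began, along the tool's axes at that moment; what a row does not reach only later rows make up. A row lasts 1/12 s, in which the tool goes at most 41.7 mm and 7.16 degrees, less where a joint would pass 70% of its speed; a pose out of reach is approached as far as the arm can. A call with a gripper value outside its range is refused whole. The fingers move at their own pace and stop on an object; "force" is the grip in N (left out, the last holds). Time passes only in rows, so rows that repeat a pose let the fingers close, or fill a call up. It gives the time, the measured TCP pose, the force, the opening and the grip force at its end, in the units of the state.
- ctrl.state(): the state, without advancing time (a new reading comes with each control period).
- ctrl.get_image(name): name is "side" or "top" or "wrist"; returns the picture (400x640x3 uint8, blue, green, red); there is no depth.
- ctrl.camera_model(name): a dict with "K" (3x3 intrinsics, pixels), "view" (4x4, takes a point from world to camera coordinates); the wrist camera has in their place "T_tool_cam" (4x4, takes a point from camera to tool coordinates, whose origin is the TCP and whose axes are the flange's). Camera axes: x right, y up, looking along -z (the intrinsics and any distortion apply to the point x, -y, -z); pixel columns grow to the right and rows downward; lengths in mm; the calibration is good to about 2 mm. A picture is of the moment at which its call begins: read the wrist's pose just before it. camera_model takes no time and is no camera call.
- ctrl.sign_off(): hands the job in; it is judged then, once.
The state is a dict: "time": time; "joint_pos": joint angles; "qvel": joint speeds; "effort": joint torques, N m; "tool_pos": TCP position; "orientation": TCP orientation; "ft_force": force on the tool from outside, world axes, zero at the start; "wrist_torque": the same for the moment, N m; "grip_width": finger opening in mm; "grasp_force": force on a finger pad.
Only numpy, scipy, OpenCV 4.12 (cv2) and the standard library are available. Lean on these libraries where they do the work, as an engineer would, in place of code of your own. Each camera call takes 0.05 s, during which the arm holds its last target. There are 200 camera calls.

## Task

The stone-based dial-gauge stand rocks because its near left foot is screwed in too far and hangs clear of the worktop. Without picking anything up, push the orange wedge along the worktop, thin end first, in from the stand's left side and centrally under that foot until it just takes up the gap without jacking the stand up, then press down firmly but not hard (about 12 N) on the corner of the base above that foot to feel that it no longer rocks; if it still gives, push the wedge in further and press again. Do not shove the stand out of place or disturb the other things, and finish with the fingertips still pressing on that firm corner.

Things in the scene. Friction and masses are not known exactly. Their poses are not given: they have to be found in the camera images.
- stand: Loose dial-gauge stand, 2.4 to 3.8 kg. Base: black stone slab 160 mm (own x) by 220 (own y), its underside 24 and its top 54 mm above the worktop, on four round feet of 22 mm diameter at x = +-60, y = +-90 mm; it rests on three. Origin on the worktop under the slab's centre; x away from the robot, y to its left. Column and gauge, up to 204 mm high, at (50, -80) to (50, 15) mm.
- stand_foot (a point): Point on the worktop right under the stand's short near left foot (bare steel, 22 mm across), at (-60, 90) mm in the stand's frame, same axes. The foot's underside hangs 6 to 12 mm above the worktop, how much is not known beforehand. Some 2 to 4 N on the corner above tips the stand until the foot lands.
- stand_corner (a point): Point on top of the stone slab right above the short foot, 20 mm inside the slab's near left corner, 54 mm above the worktop: the place to press. Same axes as the stand.
- wedge: Orange ridged plastic levelling wedge, loose, 0.08 to 0.17 kg, 130 mm long (own x) and 60 mm wide (own y), flat underneath; its top slopes evenly from 2 mm thick at the thin end (+x) to 20 mm at the upright back face (-x). Origin: centre of its underside; z up. It lies left of the stand, thin end towards the short foot within a few cm.
- wedge_tip (a point): Middle of the wedge's thin end, on the underside (65 mm from its origin along own +x).
- wedge_back (a point): Middle of the wedge's upright back face, 10 mm above its underside (65 mm from its origin along own -x): where to push. The free wedge slides under about 1 N; once it takes up the gap the push rises quickly past 6 N; above some 10 N the stand itself may begin to slide.
- gauge_block: small bare aluminium block, 34 x 60 x 14 mm, lying loose on top of the stand; must stay there; origin at the centre of its underside
- dc_motor_1: loose grey electric motor, 85 x 45 x 45 mm, bystander; origin at the centre of its underside
- ball_bearing: loose ball bearing, 38 mm across, 11 mm high, bystander; origin at the centre of its underside
- star_knob: loose black star-shaped knob, 29 mm across, 32 mm high, bystander; origin at the centre of its underside
- bronze_bushing: loose bronze bushing, 29 mm, bystander; origin at the centre of its underside
- dropper_bottle: loose amber dropper bottle, 34 mm across, 102 mm tall, bystander; origin at the centre of its underside
Mind the look-alikes: they are no part of the job. Of the things shaped like the wedge, the orange one is meant.

How it is judged:
By the outcome, as a careful person would: the job done as asked, in the order asked, and still so for the second after the job is handed in, while the arm keeps its last pose, push and grip.
It also fails if it takes over 54 s, if anything falls off the work surface, if the arm or the gripper's body presses on something with over 40 N, if the wrist force passes 120 N, or if a joint passes its speed limit or range.

## Working session

There is one attempt and no reset: what is moved stays moved. The work goes in short steps, Python scripts to look and compute and a tool call to move; the robot and the scene stay as the last step left them, time stands still between calls to the robot, and variables do not carry over. Pictures are saved under pics/ and viewed, at most 10 in all, crops included, and the job is handed in when it is done.

Besides the shell and the picture viewer there is one more tool, called by a JSON object that holds its "method" and its "body". servo_tool: Moves the arm, as the interface text tells. Its arguments: {"type":"object","properties":{"deltas":{"type":"string"},"force":{"type":"number"}},"required":["deltas"]}

```bash
mkdir -p pics
python3 - <<'E'
from cell import ctrl
import cv2,numpy as np
s=ctrl.state();print({k:np.round(v,3).tolist() for k,v in s.items()})
for n in("top","side","wrist"):
    cv2.imwrite(f"pics/{n}0.png",ctrl.get_image(n)); m=ctrl.camera_model(n);print(n,{k:(np.round(v,4).tolist() if not isinstance(v,str) else v) for k,v in m.items()})
E
```

```text
{'time': 0.0, 'joint_pos': [0.988, 0.313, 1.498, 0.0, 1.331, -0.223], 'qvel': [-0.002, -0.001, 0.0, -0.0, -0.002, -0.002], 'effort': [0.001, -41.227, -25.975, -0.0, 0.004, -0.0], 'tool_pos': [184.7, 491.178, 241.724], 'orientation': [-0.0, 0.179, 0.984, -0.001], 'ft_force': [0.177, 0.228, 0.273], 'wrist_torque': [-0.035, -0.027, -0.015], 'grasp_force': 0.0, 'grip_width': 85.34}
top {'K': [[361.0527, 0.0, 320.6971], [0.0, 361.0527, 205.59], [0.0, 0.0, 1.0]], 'view': [[0.0126, -0.9994, 0.0335, -10.05], [0.9928, 0.0165, 0.1187, -575.3011], [-0.1192, 0.0318, 0.9924, -1084.5608], [0.0, 0.0, 0.0, 1.0]]}
side {'K': [[471.5925, 0.0, 320.9008], [0.0, 471.5925, 205.7121], [0.0, 0.0, 1.0]], 'view': [[1.0, 0.0008, 0.0071, -596.4603], [-0.0068, 0.4353, 0.9002, -72.2124], [-0.0024, -0.9003, 0.4353, -1568.4227], [0.0, 0.0, 0.0, 1.0]]}
wrist {'K': [[281.5858, 0.0, 318.034], [0.0, 281.5858, 206.6158], [0.0, 0.0, 1.0]], 'T_tool_cam': [[-0.0011, 0.9608, 0.2773, 69.8688], [1.0, 0.0012, -0.0003, 0.4647], [-0.0006, 0.2773, -0.9608, -132.4486], [0.0, 0.0, 0.0, 1.0]]}
```

View pics/top0.png

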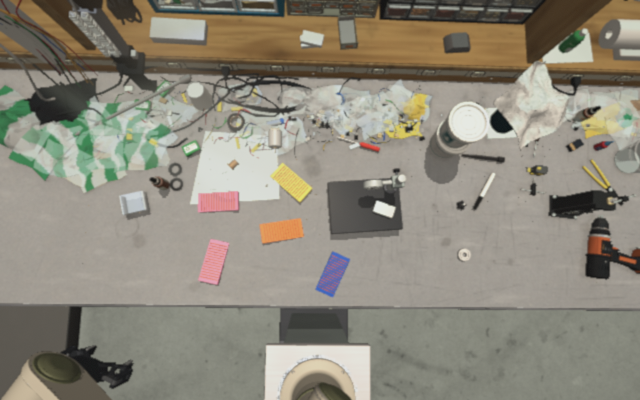

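View pics/side0.png

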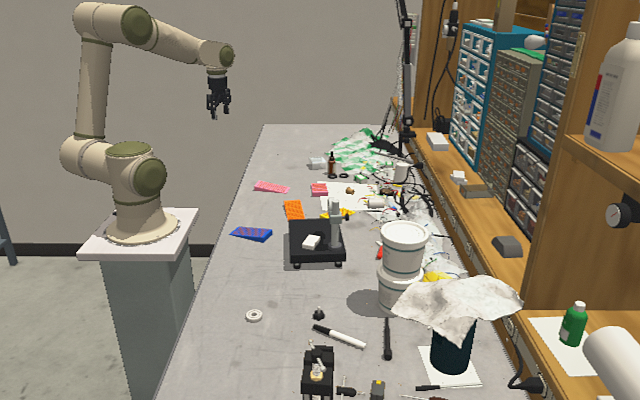

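Top view: the candidates shaped like the wedge are orange (281,231), yellow (291,182), pink (218,202), pink (213,262) and blue/violet (333,273). The orange one at (281,231) fits: right colour, left of the slab (329–401, 180–235), and pointing at its near left corner. I'll confirm it in an enlarged crop.

```bash
cat > h.py <<'E'
from cell import ctrl
import cv2,numpy as np
from scipy.spatial.transform import Rotation as R
def pose():
    s=ctrl.state();q=s["orientation"];T=np.eye(4);T[:3,:3]=R.from_quat([q[1],q[2],q[3],q[0]]).as_matrix();T[:3,3]=s["tool_pos"];return s,T
def view(n,T=None):
    m=ctrl.camera_model(n)
    return m["K"],(np.array(m["view"]) if n!="wrist" else np.linalg.inv(T@np.array(m["T_tool_cam"])))
def ray(n,uv,z,T=None):
    K,V=view(n,T);K=np.array(K);V=np.linalg.inv(V)
    d=np.linalg.inv(K)@[uv[0],uv[1],1];d=V[:3,:3]@[d[0],-d[1],-d[2]];o=V[:3,3]
    return o+d*(z-o[2])/d[2]
def proj(n,p,T=None):
    K,V=view(n,T);c=V[:3,:3]@np.array(p)+V[:3,3];u=np.array(K)@[c[0],-c[1],-c[2]];return u[:2]/u[2]
E
python3 - <<'E'
from h import *
im=cv2.imread("pics/top0.png")
hsv=cv2.cvtColor(im,cv2.COLOR_BGR2HSV);m=cv2.inRange(hsv,(5,150,120),(17,255,255));m[:,:240]=0;m[:,320:]=0;m[:200]=0;m[260:]=0
c=max(cv2.findContours(m,0,2)[0],key=cv2.contourArea);b=cv2.boxPoints(cv2.minAreaRect(c));print(b)
for p in b: print(p,ray("top",p,2 if p[0]>281 else 20).round(1))
for p in[(329,181),(398,177),(402,229),(331,235)]: print(p,ray("top",p,54).round(1))
a=cv2.resize(im[165:300,245:425],None,fx=4.4,fy=4.4,interpolation=2);cv2.imwrite("pics/c1.png",a)
E
```

```text
[[260.2919  224.84866]
 [299.67838 218.62973]
 [302.43515 236.0892 ]
 [263.04868 242.30814]]
[260.2919  224.84866] [513.8 184.6  20. ]
[299.67838 218.62973] [536.6  63.4   2. ]
[302.43515 236.0892 ] [481.5  53.7   2. ]
[263.04868 242.30814] [460.1 174.4  20. ]
(329, 181) [649.5 -25.6  54. ]
(398, 177) [ 666.2 -239.4   54. ]
(402, 229) [ 505.4 -249.6   54. ]
(331, 235) [484.2 -33.3  54. ]
```

View pics/c1.png

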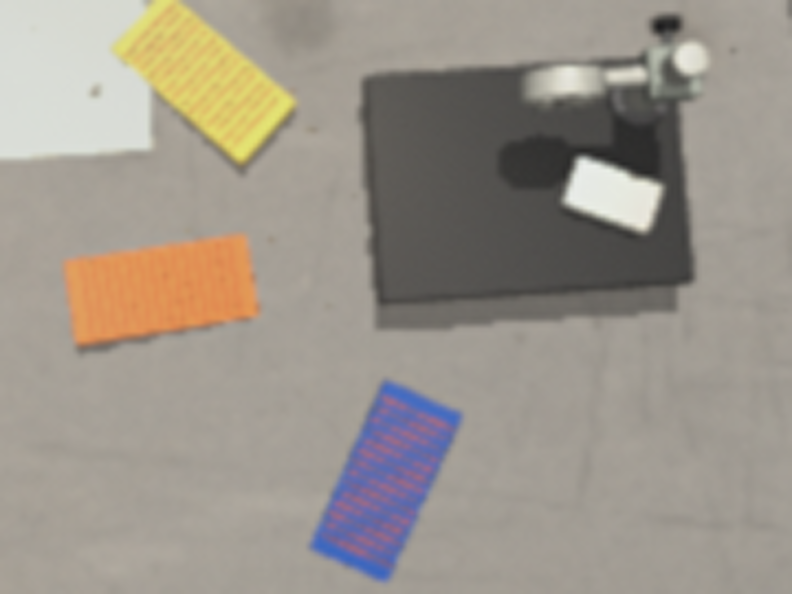

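The crop confirms the orange wedge: plain orange, ridged, thin end at crop x≈250 facing the slab's near left corner at crop (379,302). Next I move the wrist camera over it for a closer measurement.

```bash
cat >> h.py <<'E'
def go(p,ang=None):
    "deltas in tool axes from measured pose to TCP p, tool x at ang deg (tool z down)"
    s,T=pose();d=T[:3,:3].T@(np.array(p)-T[:3,3])
    if ang is None: w=np.zeros(3)
    else:
        a=np.radians(ang);x=np.array([np.cos(a),np.sin(a),0]);z=np.array([0,0,-1.]);G=np.c_[x,np.cross(z,x),z]
        w=R.from_matrix(T[:3,:3].T@G).as_rotvec()
    print("now",T[:3,3].round(1),"w",w.round(4),"d",d.round(1))
E
python3 -c "
from h import *
go((495,190,170),98)"
```

```text
now [184.8 491.2 241.9] w [-1.0000e-03  3.0000e-04  1.0714e+00] d [-396.4 -172.6   72. ]
```

{"method": "servo_tool", "body": {"deltas": "0 0 0.1 -36 -16 6 0.3; 0 0 0.2 -72 -31 13 0.6; 0 0 0.3 -108 -47 20 0.6; 0 0 0.4 -144 -63 26 0.6; 0 0 0.5 -180 -78 33 0.6; 0 0 0.6 -216 -94 39 0.6; 0 0 0.7 -252 -110 46 0.6; 0 0 0.8 -288 -125 52 0.6"}}

```text
time: 0.82
tool_pos: [411.3, 271.3, 189.8]
orientation: [-0.0, 0.55, 0.835, -0.0]
ft_force: [0.9, 0.9, -1.3]
grip_width: 34.5
grasp_force: 0.0
```

```bash
python3 -c "
from h import *
go((495,190,170),98)"
```

```text
now [411.3 271.3 189.8] w [-0.0004 -0.      0.2663] d [-107.7   44.8   19.8]
```

{"method": "servo_tool", "body": {"deltas": "0 0 0.07 -30 12 5 0.6; 0 0 0.14 -60 25 10 0.6; 0 0 0.2 -90 37 16 0.6; 0 0 0.266 -107 45 20 0.6; 0 0 0.266 -107 45 20 0.6; 0 0 0.266 -107 45 20 0.6; 0 0 0.266 -107 45 20 0.6; 0 0 0.266 -107 45 20 0.6"}}

```text
time: 1.48
tool_pos: [493.8, 193.7, 170.5]
orientation: [-0.0, 0.653, 0.757, 0.0]
ft_force: [0.0, -0.6, -0.1]
grip_width: 34.6
grasp_force: 0.0
```

Run:
```python
from h import *
s,T=pose();im=ctrl.get_image("wrist");cv2.imwrite("pics/w1.png",im);np.save("w1.npy",T)
print(T.round(3).tolist(),np.round(s["ft_force"],2),s["grip_width"])
```

```text
[[-0.147, 0.989, 0.0, 493.755], [0.989, 0.147, 0.0, 193.691], [0.0, 0.0, -1.0, 170.526], [0.0, 0.0, 0.0, 1.0]] [ 0.02 -0.55 -0.08] 34.55164576724323
```

View pics/w1.png

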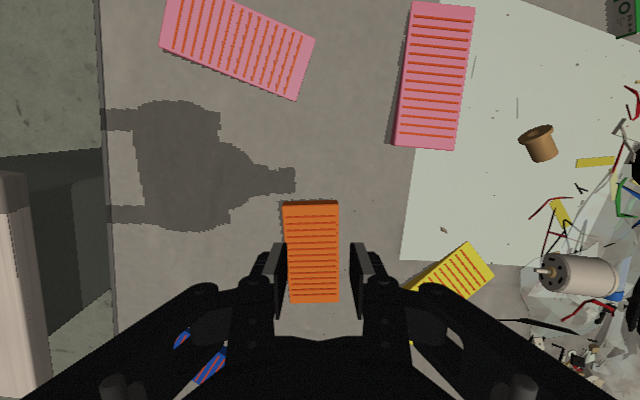

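The wrist view shows the orange wedge: back edge at (283,203)–(338,201), thin end at (291,303)–(339,302). The stand is hidden by the gripper, so I measure it from the top and side views together.

Run:
```python
from h import *
T=np.load("w1.npy");im=cv2.imread("pics/w1.png")
hsv=cv2.cvtColor(im,cv2.COLOR_BGR2HSV);m=cv2.inRange(hsv,(4,150,120),(16,255,255))*0+cv2.inRange(hsv,(4,170,150),(16,255,255));m[:,:270]=0;m[:,350:]=0;m[:195]=0;m[310:]=0
c=max(cv2.findContours(m,0,2)[0],key=cv2.contourArea);q=cv2.approxPolyDP(c,6,True)[:,0];print(q.tolist())
for p,z in[((283,204),20),((338,201.5),20),((291,303),2),((339.5,302),2)]: print(p,ray("wrist",p,z,T).round(1),ray("wrist",p,z,T)[:2].round(1),proj("top",ray("wrist",p,z,T)).round(1))
# 4-param fit of stand: corners in top view, z from both views
from scipy.optimize import least_squares
t=cv2.imread("pics/top0.png");s=cv2.imread("pics/side0.png")
a=np.vstack([cv2.resize(s[205:275,275:365],None,fx=7,fy=7,interpolation=2)]);cv2.imwrite("pics/s1.png",a)
obs=[(327.6,182.3),(331.2,233.5),(402.3,229.3)]
loc=[(80,110),(-80,110),(-80,-110)]
f=lambda v:np.concatenate([proj("top",(v[0]+np.cos(v[2])*x-np.sin(v[2])*y,v[1]+np.sin(v[2])*x+np.cos(v[2])*y,54))-o for (x,y),o in zip(loc,obs)])
r=least_squares(f,[580,-140,.1],x_scale=[10,10,.1]);v=r.x;print("stand",v.round(3),r.fun.round(1))
g=lambda x,y,z:np.array((v[0]+np.cos(v[2])*x-np.sin(v[2])*y,v[1]+np.sin(v[2])*x+np.cos(v[2])*y,z))
print("foot",g(-60,90,0))
for x,y in[(80,110),(-80,110),(-80,-110),(80,-110)]: print("side pred",proj("side",g(x,y,54)).round(1),((proj("side",g(x,y,54))-[275,205])*7).round())
```

```text
[[337, 204], [282, 206], [291, 302], [338, 300]]
(283, 204) [459.5 180.5  20. ] [459.5 180.5] [261.1 242.5]
(338, 201.5) [515.8 191.5  20. ] [515.8 191.5] [258.1 224.2]
(291, 303) [481.9  50.7   2. ] [481.9  50.7] [303.4 236. ]
(339.5, 302) [540.8  60.7   2. ] [540.8  60.7] [300.6 217.3]
stand [ 5.75619e+02 -1.36419e+02  7.60000e-02] [-0.2 -0.5 -0.3  0.4  0.6  0.1]
foot [508.93504005 -51.25271596   0.        ]
side pred [336.6 217.1] [431.  85.]
side pred [287.1 218.5] [85. 95.]
side pred [288.  254.6] [ 91. 347.]
side pred [344.8 252.7] [489. 334.]
```

View pics/s1.png

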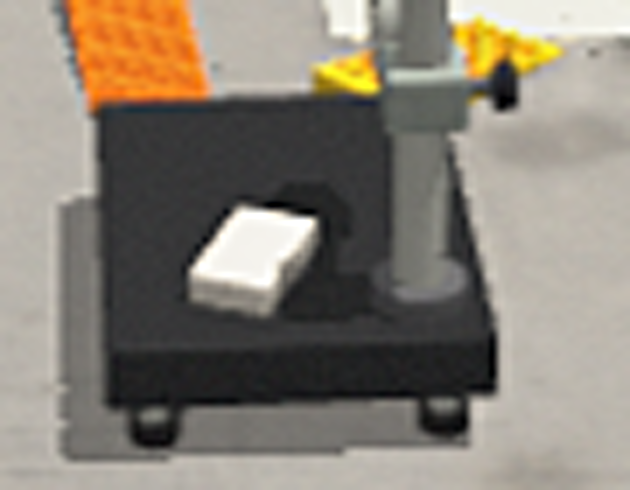

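Wedge: back centre ≈ (488,184), tip ≈ (510,57), heading −79.7°. Stand yaw is ≈ 4.4° and the foot ≈ (510,−51). With the gripper at 94.4°, the push will first square the wedge up, then run it toward the foot.

```bash
python3 -c "
from h import *
go((490,232,60),94.4);go((490,232,16),94.4)
T=np.load('w1.npy');print(ray('wrist',(297,100),20,T),ray('wrist',(395,148),20,T))"
```

```text
now [493.8 193.7 170.6] w [ 0.0002 -0.0001  0.0702] d [ 38.4   1.8 110.6]
now [493.8 193.7 170.6] w [ 0.0002 -0.0001  0.0702] d [ 38.4   1.8 154.6]
[461.23480423 283.58715242  20.        ] [562.48193822 253.54853682  20.        ]
```

{"method": "servo_tool", "body": {"deltas": "0 0 0.035 19 1 35 0.7; 0 0 0.07 38.4 1.8 70 0.7; 0 0 0.07 38.4 1.8 105 0.7; 0 0 0.07 38.4 1.8 135 0.7; 0 0 0.07 38.4 1.8 150 0.7; 0 0 0.07 38.4 1.8 154 0.7; 0 0 0.07 38.4 1.8 154 0.7; 0 0 0.07 38.4 1.8 154 0.7"}}

```text
time: 2.2
tool_pos: [491.1, 231.6, 17.5]
orientation: [0.001, 0.68, 0.733, 0.001]
ft_force: [0.7, 0.5, -0.3]
grip_width: 25.5
grasp_force: 0.0
```

```bash
python3 -c "
from h import *
s,T=pose();print(np.round(s['ft_force'],2));go((490,232,16),94.4)"
```

```text
[ 0.7   0.45 -0.28]
now [491.1 231.6  17.5] w [ 0.0018 -0.0003 -0.0012] d [ 0.5 -1.1  1.5]
```

{"method": "servo_tool", "body": {"deltas": "0 0 0 -10 0 1.5 0.7; 0 0 0 -20 0 1.5 0.7; 0 0 0 -27 0 1.5 0.7; 0 0 0 -34 0 1.5 0.7; 0 0 0 -41 0 1.5 0.7; 0 0 0 -48 0 1.5 0.7; 0 0 0 -55 0 1.5 0.7; 0 0 0 -62 0 1.5 0.7"}}

```text
time: 2.87
tool_pos: [495.3, 168.7, 14.9]
orientation: [-0.0, 0.68, 0.733, 0.0]
ft_force: [-0.1, 1.7, 1.9]
grip_width: 25.6
grasp_force: 1.1
```

{"method": "servo_tool", "body": {"deltas": "0 0 0 -5 0 0 0.7; 0 0 0 -10 0 0 0.7; 0 0 0 -15 0 0 0.7; 0 0 0 -18 0 0 0.7; 0 0 0 -18 0 0 0.7; 0 0 0 -18 0 0 0.7; 0 0 0 -18 0 0 0.7; 0 0 0 -18 0 0 0.7"}}

```text
time: 3.53
tool_pos: [496.5, 151.4, 14.7]
orientation: [-0.0, 0.68, 0.733, -0.0]
ft_force: [-0.1, 0.5, -0.2]
grip_width: 25.4
grasp_force: 0.0
```

```bash
cat > wd.py <<'E'
from h import *
from scipy.optimize import least_squares
import sys
s,T=pose();print(s["time"],np.round(s['ft_force'],2),T[:3,3].round(1),np.degrees(np.arctan2(T[1,0],T[0,0])).round(1))
im=ctrl.get_image("top");cv2.imwrite(f"pics/{sys.argv[1]}.png",im)
cv2.imwrite(f"pics/{sys.argv[1]}w.png",ctrl.get_image("wrist"));np.save(sys.argv[1],T)
a=cv2.resize(im[165:265,245:410],None,fx=4.8,fy=4.8,interpolation=2);cv2.imwrite(f"pics/{sys.argv[1]}c.png",a)
E
python3 wd.py p1
```

```text
3.5333 [-0.08  0.52 -0.23] [496.5 151.4  14.7] 94.3
```

View pics/p1c.png

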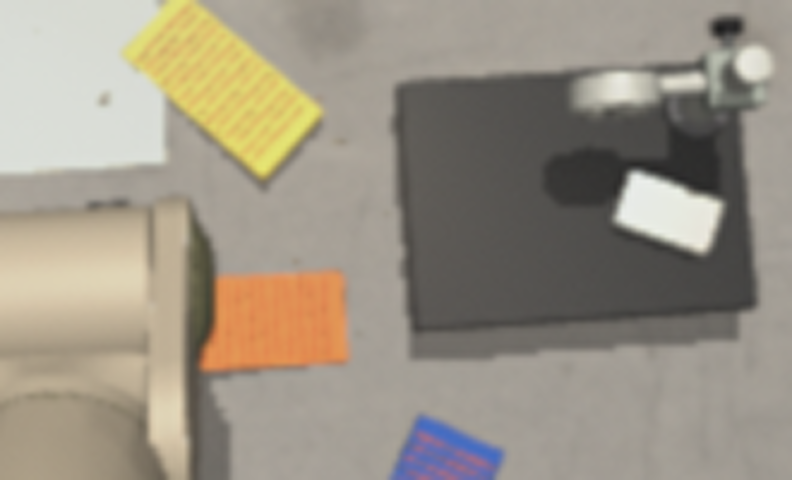

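Tip edge now at crop (343,271)–(348,362), slab near-left corner at (412,330). The wedge looks squared up, so I work out the remaining offset.

Run:
```python
from h import *
F=lambda u,v:(245+u/4.8,165+v/4.8)
a,b=ray("top",F(344,271),2),ray("top",F(348,362),2);print(a.round(1),b.round(1),((a+b)/2).round(1),"heading",np.degrees(np.arctan2(*(a-b)[1::-1])))
c=ray("top",F(203,371),15.5);print(c, np.degrees(np.arctan2(*(b-c)[1::-1])))
A,B,C=[ray("top",F(*p),54) for p in[(397,85),(412,330),(757,305)]];print(A.round(1),B.round(1),C.round(1))
```

```text
[528.4   9.4   2. ] [468.6   6.    2. ] [498.5   7.7   2. ] heading 3.30906556860914
[461.18982349 100.04268436  15.5       ] -85.52545979908602
[644.1 -21.7  54. ] [487.9 -32.7  54. ] [ 506.8 -251.8   54. ]
```

The wedge is square (≈ −85.7°), but its line passes about 6–7 mm short in x of the foot. I'll straddle it with the open jaws centred on the wanted line and close to about 61 mm. That slides it sideways without gripping or lifting, and then I'll push on.

```bash
python3 -c "
from h import *
go((499.5,92,60),94.4);go((499.5,92,9),94.4)"
```

```text
now [496.5 151.5  14.7] w [-0.0002  0.0001 -0.0015] d [-59.5  -1.5 -45.3]
now [496.5 151.5  14.7] w [-0.0002  0.0001 -0.0015] d [-59.5  -1.5   5.7]
```

{"method": "servo_tool", "body": {"deltas": "0 0 0 10 0 0 0.7; 0 0 0 18 0 -20 0.7; 0 0 0 18 0 -50 0.3; 0 0 0 0 -1 -60 0; 0 0 0 -25 -1 -60 0; 0 0 0 -45 -1 -60 0; 0 0 0 -59.5 -1.5 -55 0; 0 0 0 -59.5 -1.5 -55 0"}}

```text
time: 4.3
tool_pos: [499.6, 90.5, 69.4]
orientation: [-0.0, 0.681, 0.732, -0.0]
ft_force: [-0.6, -0.1, -0.2]
grip_width: 85.5
grasp_force: 0.0
```

```bash
python3 -c "
from h import *
go((499.5,92,9),94.4)"
```

```text
now [499.6  90.5  69.4] w [-0.0007  0.0002 -0.0038] d [ 1.5  0.1 60.4]
```

{"method": "servo_tool", "body": {"deltas": "0 0 0 0 0 25 0; 0 0 0 0 0 45 0; 0 0 0 0 0 53 0; 0 0 0 0 0 60 0; 0 0 0 0 0 60 0.1; 0 0 0 0 0 60 0.15; 0 0 0 0 0 60 0.2; 0 0 0 0 0 60 0.2", "force": 20}}

```text
time: 4.97
tool_pos: [499.9, 92.1, 10.6]
orientation: [0.0, 0.68, 0.733, 0.0]
ft_force: [-0.6, 0.2, 1.0]
grip_width: 68.5
grasp_force: 0.5
```

{"method": "servo_tool", "body": {"deltas": "0 0 0 0 0 0 0.22; 0 0 0 0 0 0 0.24; 0 0 0 0 0 0 0.26; 0 0 0 0 0 0 0.27; 0 0 0 0 0 0 0.28; 0 0 0 0 0 0 0.28; 0 0 0 0 0 0 0.28; 0 0 0 0 0 0 0.28"}}

```text
time: 5.63
tool_pos: [499.6, 91.9, 9.8]
orientation: [-0.0, 0.68, 0.733, -0.0]
ft_force: [-0.8, 0.3, 1.1]
grip_width: 61.5
grasp_force: 0.9
```

{"method": "servo_tool", "body": {"deltas": "0 0 0 0 0 0 0.1; 0 0 0 0 0 0 0; 0 0 0 0 0 -20 0; 0 0 0 0 0 -50 0; 0 0 0 30 0 -55 0.4; 0 0 0 60 0 -55 0.7; 0 0 0 75 0 -50 0.7; 0 0 0 75 0 -30 0.7"}}

```text
time: 6.3
tool_pos: [495.4, 169.5, 42.0]
orientation: [0.002, 0.679, 0.734, 0.003]
ft_force: [0.5, 1.0, -0.6]
grip_width: 39.0
grasp_force: 0.0
```

```bash
python3 wd.py p2; python3 -c "
from h import *
go((494,163,14.5),94.4)"
```

```text
6.3 [ 0.47  1.   -0.56] [495.4 169.5  42. ] 94.5
now [492.6 167.1  37.9] w [-0.0037  0.0001 -0.0005] d [-4.2  1.1 23.4]
```

View pics/p2c.png

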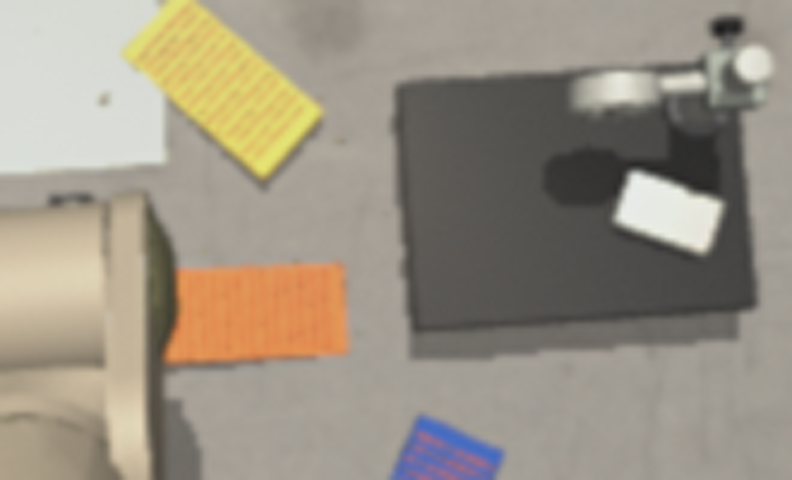

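The tip is now at crop (345,263)–(348,354), 5 mm further in x, and lines up with the foot to about 1 mm. Next: lower the fingers and push on.

{"method": "servo_tool", "body": {"deltas": "0 0 0 0 1 10 0.7; 0 0 0 0 1 18 0.7; 0 0 0 0 1 23.4 0.7; 0 0 0 -5 1 23.4 0.7; 0 0 0 -12 1 23.4 0.7; 0 0 0 -19 1 23.4 0.7; 0 0 0 -26 1 23.4 0.7; 0 0 0 -33 1 23.4 0.7"}}

```text
time: 7.07
tool_pos: [497.7, 133.0, 16.7]
orientation: [0.0, 0.68, 0.733, 0.0]
ft_force: [0.0, 0.4, -0.0]
grip_width: 25.5
grasp_force: 0.7
```

{"method": "servo_tool", "body": {"deltas": "0 0 0 -6 0 0 0.7; 0 0 0 -12 0 0 0.7; 0 0 0 -18 0 0 0.7; 0 0 0 -24 0 0 0.7; 0 0 0 -30 0 0 0.7; 0 0 0 -36 0 0 0.7; 0 0 0 -42 0 0 0.7; 0 0 0 -44 0 0 0.7"}}

```text
time: 7.73
tool_pos: [500.8, 89.2, 16.4]
orientation: [0.0, 0.68, 0.733, -0.0]
ft_force: [-0.9, 3.0, 2.6]
grip_width: 25.4
grasp_force: 1.1
```

{"method": "servo_tool", "body": {"deltas": "0 0 0 0 0 0 0.7; 0 0 0 -1 0 0 0.7; 0 0 0 -2 0 0 0.7; 0 0 0 -3 0 0 0.7; 0 0 0 -4 0 0 0.7; 0 0 0 -5 0 0 0.7; 0 0 0 -5 0 0 0.7; 0 0 0 -5 0 0 0.7"}}

```text
time: 8.4
tool_pos: [501.2, 84.9, 16.4]
orientation: [0.0, 0.68, 0.733, -0.0]
ft_force: [0.5, -0.1, -0.0]
grip_width: 25.6
grasp_force: 0.0
```

{"method": "servo_tool", "body": {"deltas": "0 0 0 -1 0 0 0.7; 0 0 0 -2 0 0 0.7; 0 0 0 -3 0 0 0.7; 0 0 0 -4 0 0 0.7; 0 0 0 -5 0 0 0.7; 0 0 0 -6 0 0 0.7; 0 0 0 -7 0 0 0.7; 0 0 0 -8 0 0 0.7"}}

```text
time: 9.07
tool_pos: [501.7, 77.0, 16.4]
orientation: [0.0, 0.68, 0.733, 0.0]
ft_force: [0.4, 1.0, 0.2]
grip_width: 25.8
grasp_force: 0.7
```

{"method": "servo_tool", "body": {"deltas": "0 0 0 -0.6 0 0 0.7; 0 0 0 -1.2 0 0 0.7; 0 0 0 -1.8 0 0 0.7; 0 0 0 -2.4 0 0 0.7; 0 0 0 -3 0 0 0.7; 0 0 0 -3.6 0 0 0.7; 0 0 0 -4.2 0 0 0.7; 0 0 0 -4.8 0 0 0.7"}}

```text
time: 9.73
tool_pos: [502.1, 72.2, 16.4]
orientation: [0.0, 0.68, 0.733, 0.0]
ft_force: [-0.6, 1.1, 1.2]
grip_width: 25.5
grasp_force: 0.8
```

{"method": "servo_tool", "body": {"deltas": "0 0 0 -0.6 0 0 0.7; 0 0 0 -1.2 0 0 0.7; 0 0 0 -1.8 0 0 0.7; 0 0 0 -2.4 0 0 0.7; 0 0 0 -3 0 0 0.7; 0 0 0 -3.6 0 0 0.7; 0 0 0 -4.2 0 0 0.7; 0 0 0 -4.8 0 0 0.7"}}

```text
time: 10.4
tool_pos: [502.5, 67.4, 16.4]
orientation: [0.0, 0.68, 0.733, 0.0]
ft_force: [-0.1, 2.2, 0.8]
grip_width: 25.4
grasp_force: 0.9
```

{"method": "servo_tool", "body": {"deltas": "0 0 0 -0.4 0 0 0.7; 0 0 0 -0.8 0 0 0.7; 0 0 0 -1.2 0 0 0.7; 0 0 0 -1.6 0 0 0.7; 0 0 0 -2 0 0 0.7; 0 0 0 -2.4 0 0 0.7; 0 0 0 -2.8 0 0 0.7; 0 0 0 -3.2 0 0 0.7"}}

```text
time: 11.07
tool_pos: [502.7, 64.2, 16.4]
orientation: [-0.0, 0.68, 0.733, -0.0]
ft_force: [-0.5, 1.6, 1.2]
grip_width: 25.4
grasp_force: 1.0
```

{"method": "servo_tool", "body": {"deltas": "0 0 0 -0.4 0 0 0.7; 0 0 0 -0.8 0 0 0.7; 0 0 0 -1.2 0 0 0.7; 0 0 0 -1.6 0 0 0.7; 0 0 0 -2 0 0 0.7; 0 0 0 -2.4 0 0 0.7; 0 0 0 -2.8 0 0 0.7; 0 0 0 -3.2 0 0 0.7"}}

```text
time: 11.73
tool_pos: [502.9, 61.0, 16.4]
orientation: [0.0, 0.68, 0.733, 0.0]
ft_force: [-0.0, 1.9, 0.9]
grip_width: 25.7
grasp_force: 1.1
```

{"method": "servo_tool", "body": {"deltas": "0 0 0 -0.4 0 0 0.7; 0 0 0 -0.8 0 0 0.7; 0 0 0 -1.2 0 0 0.7; 0 0 0 -1.6 0 0 0.7; 0 0 0 -2 0 0 0.7; 0 0 0 -2.4 0 0 0.7; 0 0 0 -2.8 0 0 0.7; 0 0 0 -3.2 0 0 0.7"}}

```text
time: 12.4
tool_pos: [503.2, 57.8, 16.4]
orientation: [-0.0, 0.68, 0.733, -0.0]
ft_force: [-0.5, 2.5, 2.1]
grip_width: 25.8
grasp_force: 1.1
```

{"method": "servo_tool", "body": {"deltas": "0 0 0 -0.4 0 0 0.7; 0 0 0 -0.8 0 0 0.7; 0 0 0 -1.2 0 0 0.7; 0 0 0 -1.6 0 0 0.7; 0 0 0 -2 0 0 0.7; 0 0 0 -2.4 0 0 0.7; 0 0 0 -2.8 0 0 0.7; 0 0 0 -2.8 0 0 0.7"}}

```text
time: 13.07
tool_pos: [503.4, 55.0, 16.4]
orientation: [0.0, 0.68, 0.733, -0.0]
ft_force: [0.0, 1.7, 1.1]
grip_width: 25.5
grasp_force: 0.8
```

{"method": "servo_tool", "body": {"deltas": "0 0 0 -0.4 0 0 0.7; 0 0 0 -0.8 0 0 0.7; 0 0 0 -1.2 0 0 0.7; 0 0 0 -1.6 0 0 0.7; 0 0 0 -2 0 0 0.7; 0 0 0 -2.4 0 0 0.7; 0 0 0 -2.8 0 0 0.7; 0 0 0 -3.2 0 0 0.7"}}

```text
time: 13.73
tool_pos: [503.5, 52.1, 16.4]
orientation: [-0.0, 0.68, 0.733, 0.0]
ft_force: [0.8, 5.5, 3.1]
grip_width: 25.8
grasp_force: 2.8
```

{"method": "servo_tool", "body": {"deltas": "0 0 0 -0.2 0 0 0.7; 0 0 0 -0.4 0 0 0.7; 0 0 0 -0.4 0 0 0.7; 0 0 0 -0.4 0 0 0.7; 0 0 0 -0.4 0 0 0.7; 0 0 0 -0.4 0 0 0.7; 0 0 0 -0.4 0 0 0.7; 0 0 0 -0.4 0 0 0.7"}}

```text
time: 14.4
tool_pos: [503.5, 51.9, 16.4]
orientation: [-0.0, 0.68, 0.733, 0.0]
ft_force: [0.1, 6.7, 2.2]
grip_width: 25.6
grasp_force: 3.0
```

The force rose sharply to 6.7 N, so the gap is taken up. I back off and check from above.

{"method": "servo_tool", "body": {"deltas": "0 0 0 8 0 0 0.7; 0 0 0 16 0 0 0.7; 0 0 0 20 0 -20 0.7; 0 0 0 20 0 -50 1; 0 0 0 20 0 -80 1; 0 0 0 20 0 -90 1; 0 0 0 20 0 -90 1; 0 0 0 20 0 -90 1"}}

```text
time: 15.07
tool_pos: [501.9, 71.7, 105.9]
orientation: [-0.0, 0.68, 0.733, -0.0]
ft_force: [-0.6, -0.3, -1.1]
grip_width: 0.1
grasp_force: 0.0
```

```bash
python3 wd.py p3; python3 -c "
from h import *
go((510,-51,75),94.4)"
```

```text
15.0667 [-0.57 -0.34 -1.15] [501.9  71.7 105.9] 94.3
now [501.3  71.6 104.9] w [-0.0027 -0.0003 -0.0018] d [-122.9   -0.5   29.8]
```

View pics/p3c.png

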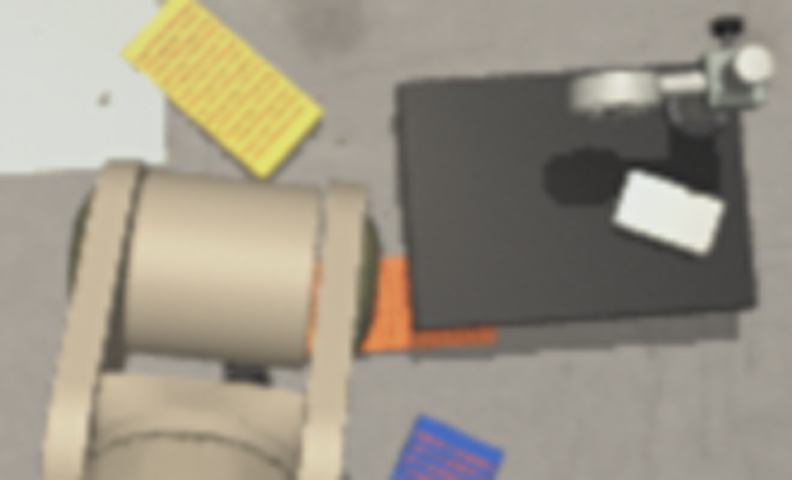

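The stand has not moved (near-left corner still at crop (412,330)), and the wedge lies under the corner with its tip at crop (495,344), within ~1 mm of central. Now over to the corner to press.

{"method": "servo_tool", "body": {"deltas": "0 0 0 -20 0 0 1; 0 0 0 -45 0 0 1; 0 0 0 -70 0 0 1; 0 0 0 -95 0 0 1; 0 0 0 -115 0 10 1; 0 0 0 -123 -0.5 22 1; 0 0 0 -123 -0.5 29 1; 0 0 0 -123 -0.5 29 1"}}

```text
time: 15.83
tool_pos: [509.5, -50.8, 75.0]
orientation: [-0.002, 0.68, 0.733, -0.001]
ft_force: [-0.5, 0.5, 0.3]
grip_width: -0.1
grasp_force: 0.0
```

{"method": "servo_tool", "body": {"deltas": "0 0 0 0 0 2 1; 0 0 0 0 0 4 1; 0 0 0 0 0 6 1; 0 0 0 0 0 7 1; 0 0 0 0 0 8 1; 0 0 0 0 0 8 1; 0 0 0 0 0 8 1; 0 0 0 0 0 8 1"}}

```text
time: 16.5
tool_pos: [510.9, -51.2, 69.5]
orientation: [0.0, 0.68, 0.733, 0.0]
ft_force: [0.2, -0.2, 0.5]
grip_width: -0.0
grasp_force: 0.0
```

{"method": "servo_tool", "body": {"deltas": "0 0 0 0 0 0.4 1; 0 0 0 0 0 0.8 1; 0 0 0 0 0 1.2 1; 0 0 0 0 0 1.6 1; 0 0 0 0 0 2 1; 0 0 0 0 0 2.4 1; 0 0 0 0 0 2.7 1; 0 0 0 0 0 3 1"}}

```text
time: 17.17
tool_pos: [510.9, -51.2, 66.3]
orientation: [-0.0, 0.68, 0.733, -0.0]
ft_force: [0.2, 0.2, -0.2]
grip_width: 0.0
grasp_force: 0.0
```

{"method": "servo_tool", "body": {"deltas": "0 0 0 0 0 0.2 1; 0 0 0 0 0 0.4 1; 0 0 0 0 0 0.6 1; 0 0 0 0 0 0.8 1; 0 0 0 0 0 1 1; 0 0 0 0 0 1.2 1; 0 0 0 0 0 1.4 1; 0 0 0 0 0 1.4 1"}}

```text
time: 17.83
tool_pos: [510.9, -51.2, 65.0]
orientation: [0.0, 0.68, 0.733, -0.0]
ft_force: [-0.2, 0.0, 0.5]
grip_width: -0.2
grasp_force: 0.5
```

{"method": "servo_tool", "body": {"deltas": "0 0 0 0 0 0.1 1; 0 0 0 0 0 0.2 1; 0 0 0 0 0 0.3 1; 0 0 0 0 0 0.4 1; 0 0 0 0 0 0.5 1; 0 0 0 0 0 0.5 1; 0 0 0 0 0 0.5 1; 0 0 0 0 0 0.5 1"}}

```text
time: 18.5
tool_pos: [510.9, -51.3, 65.0]
orientation: [0.0, 0.68, 0.733, 0.0]
ft_force: [-2.2, 0.6, 7.2]
grip_width: -0.1
grasp_force: 3.8
```

{"method": "servo_tool", "body": {"deltas": "0 0 0 0 0 0.1 1; 0 0 0 0 0 0.2 1; 0 0 0 0 0 0.3 1; 0 0 0 0 0 0.35 1; 0 0 0 0 0 0.35 1; 0 0 0 0 0 0.35 1; 0 0 0 0 0 0.35 1; 0 0 0 0 0 0.35 1"}}

```text
time: 19.17
tool_pos: [510.9, -51.2, 64.9]
orientation: [0.0, 0.68, 0.733, 0.0]
ft_force: [-5.7, 1.0, 10.5]
grip_width: 0.0
grasp_force: 5.5
```

```bash
python3 -c "
from h import *
s=ctrl.state();print(s['time'],s['tool_pos'],s['ft_force'],s['wrist_torque'])"
```

```text
19.1667 [510.89278073 -51.23798553  64.94719879] [-5.69089373  0.9649882  10.5490253 ] [ 0.16619518  0.726932   -0.0421948 ]
```

The corner is firm: 10.5 N with under 0.1 mm of give. There is a side load of about 5.7 N in x, so I relieve that and settle at about 12 N.

{"method": "servo_tool", "body": {"deltas": "0 0 0 0 -0.1 0 1; 0 0 0 0 -0.2 0 1; 0 0 0 0 -0.3 0.05 1; 0 0 0 0 -0.4 0.1 1; 0 0 0 0 -0.4 0.1 1; 0 0 0 0 -0.4 0.1 1; 0 0 0 0 -0.4 0.1 1; 0 0 0 0 -0.4 0.1 1"}}

```text
time: 19.83
tool_pos: [510.9, -51.2, 64.9]
orientation: [0.001, 0.68, 0.733, 0.0]
ft_force: [-2.8, 1.7, 9.6]
grip_width: -0.2
grasp_force: 5.2
```

{"method": "servo_tool", "body": {"deltas": "0 0 0 0 -0.1 0.1 1; 0 0 0 0 -0.3 0.15 1; 0 0 0 0 -0.4 0.2 1; 0 0 0 0 -0.4 0.25 1; 0 0 0 0 -0.4 0.25 1; 0 0 0 0 -0.4 0.25 1; 0 0 0 0 -0.4 0.25 1; 0 0 0 0 -0.4 0.25 1"}}

```text
time: 20.5
tool_pos: [510.8, -51.2, 64.9]
orientation: [0.001, 0.68, 0.733, 0.001]
ft_force: [0.0, 2.4, 11.0]
grip_width: -0.2
grasp_force: 5.6
```

{"method": "servo_tool", "body": {"deltas": "0 0 0 0 0 0.08 1; 0 0 0 0 0 0.1 1; 0 0 0 0 0 0.1 1; 0 0 0 0 0 0.1 1; 0 0 0 0 0 0.1 1; 0 0 0 0 0 0.1 1; 0 0 0 0 0 0.1 1; 0 0 0 0 0 0.1 1"}}

```text
time: 21.17
tool_pos: [510.8, -51.2, 64.9]
orientation: [0.001, 0.68, 0.733, 0.001]
ft_force: [-2.5, 1.8, 12.5]
grip_width: -0.1
grasp_force: 6.1
```

Run:
```python
from h import *
im=ctrl.get_image("side")
a,b=[cv2.resize(i[195:280,270:370],None,fx=4,fy=4,interpolation=2) for i in(cv2.imread("pics/side0.png"),im)]
cv2.imwrite("pics/fin.png",np.hstack([a,b]));s=ctrl.state();print(s["ft_force"],s["tool_pos"])
```

```text
[-1.21349643  2.50012674 12.17268088] [510.79955365 -51.23897754  64.8750541 ]
```

View pics/fin.png

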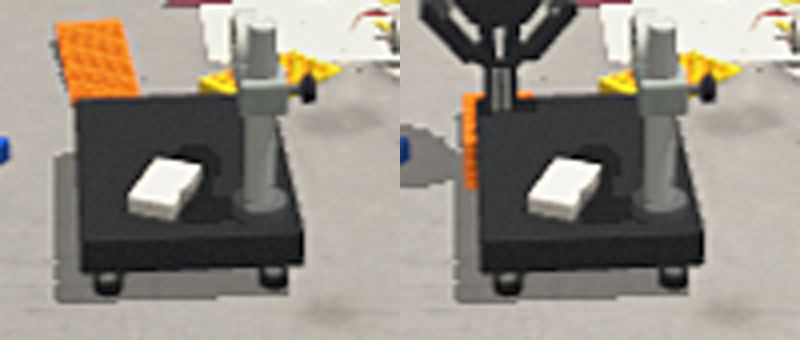

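Before and after side by side: the stand and gauge block are unmoved, the wedge is under the near left corner, and the fingertips (crop ≈ (500,105)) press there at about 12 N with no give. I'm handing in.

```bash
python3 -c "
from cell import ctrl
print(ctrl.sign_off())"
```

```text
the job is handed in; nothing more can be done
None
```

The orange wedge now fills the gap under the short foot, the stand and gauge block have not visibly moved, and the job is handed in with the fingertips still pressing the firm corner at about 12 N.

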